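# Set the pail under the plunger dispenser and press its cap

## Robot

A 6-joint arm with a two-finger parallel gripper is mounted at the origin on a cart in front of the work surface, level with it; the furniture and walls round the work are solid. World frame = base frame: x ahead of the robot, y to its left, z up, the work surface at z = 0. Lengths are in m, angles in rad, forces in N, time in s.
With the tool pointing down it reaches from about 0.25 to 0.725 m from the base axis. Payload 4 kg.
Tool frame: the origin (TCP) lies midway between the tips of the shut fingers; the grasp point (between the pads) lies 19 mm behind it; z points along the fingers, y is the line along which they close (so a half turn about z gives the same grasp; the last joint's range is limited). The gripper opens to 85 mm and grips with 20 to 120 N. Pads are 22 mm wide; open, the fingers measure 114 mm over their backs; the gripper's body (76 mm by 85 mm) begins 54 mm behind the grasp point. The pads swing forward as they close: fully open they stand 13 mm farther back than shut.
Start: joints at [1.344, 0.241, 0.005, 1.335, 0, 1.571], TCP at [0.112, 0.487, 0.231] pointing down, gripper open.
Joint ranges: [-2.72, 2.72], [-1.05, 1.87], [-1.09, 1.28], [-1.99, 2.15], [-1.42, 1.44], [-3.14, 3.14]. Speed limits (rad/s): [2.79, 2.79, 3.14, 3.14, 3.14, 3.14].

## Interface

Orientations are given as a unit quaternion [x, y, z, w].
In Python, from workcell import bot gives the robot as it stands. The module is installed in compiled form; this text tells all that it offers.
- The arm moves only by the tool jog_arm, never from a script. Its argument "deltas" is a list of rows, each an object with "fingers": the opening, from 0 (shut) to 1 (fully open); "delta_pos": the shift along the tool's x, y, z normalised to -1 to 1, where 1 is 300 mm, a list of three; "yaw": the turn about the tool's z normalised to -1 to 1, where 1 is pi/4 rad. A call has 1 to 12 rows; each row is the pose to reach, as a shift and turn from the pose commanded when the call began, along the tool's axes at that moment; what a row does not reach only later rows make up. A row lasts 1/10 s, in which the tool goes at most 50 mm and 8.59 degrees, less where a joint would pass 70% of its speed; a pose out of reach is approached as far as the arm can. A call with a number of a shift or a turn outside -1 to 1 is refused whole. A call with a gripper value outside its range is refused whole. The fingers move at their own pace and stop on an object; the grip force is fixed at half the most. Time passes only in rows, so rows that repeat a pose let the fingers close. It gives the time, the measured TCP pose, the force, the opening and the grip force at its end, in the units of the state.
- bot.get_obs(): the state, without advancing time (a new reading comes with each control period).
- bot.camera(name): name is "scene" or "top" or "wrist"; returns a dict with "image" (480x640x3 uint8, red, green, blue), "range_z" (480x640 float32, m along the optical axis (not along the pixel's ray), 0 where there is no reading), "fx", "fy", "cx", "cy" (pixels), "rvec" (rotation vector, rad) and "tvec" (3), from world to camera coordinates, as OpenCV has them. Camera axes: x right, y down, z forward; pixel columns grow to the right and rows downward; lengths in m; the calibration is good to about 2 mm. A picture is of the moment at which its call begins.
- bot.job_done(): hands the job in; it is judged then, once.
The state is a dict: "clock": time; "joint_pos": joint angles; "joint_vel": joint speeds; "tau": joint torques, N m; "eef_pos": TCP position; "tool_rot": TCP orientation; "ft_force": force on the tool from outside, world axes, zero at the start; "ft_torque": the same for the moment, N m; "grip_width": finger opening in m; "grasp_force": force on a finger pad.
Only numpy, scipy, OpenCV 4.12 (cv2) and the standard library are available. Lean on these libraries where they do the work, as an engineer would, in place of code of your own. Each camera call takes 0.05 s, during which the arm holds its last target. There are 200 camera calls.

## Task

Swing the small steel pail's folded-down wire bail upright while the pail stands on the table, then carry the pail by its bail, without tipping or dropping it, and stand it centrally on the round rubber mat under the dispenser's spout. Let go, then press the dispenser's red cap fully down and let it spring back up; never press it before the pail is in place. Leave the rivet tin, the tape roll and the dot-shaped sign piece where they are.

Things in the scene. Friction and masses are not known exactly. Their poses are not given: they have to be found in the camera images.
- pail: Loose open round steel pail, about 0.53 kg with bail. 60 mm high, 60 mm across at the foot, 74 mm across at the rim. Origin: centre of its underside; z up its axis. Its bail is hinged at the two rim ears, on an axis along the pail's y through a point 56 mm above the origin. The bail folds down towards the pail's -x.
- bail_hinge (a joint): Angle of the bail, rad: 0 = level, pointing to the pail's -x; negative = hanging below level; 1.57 = upright above the pail. Range -0.35 to 1.75. It starts between -0.3 and 0.15. Light friction (0.03 N m) keeps it at whatever angle it is left.
- bail: The bail: a U of 4.4 mm dark wire, legs 85 mm apart along the pail's y, with a yellow roller grip across its end. Origin on the hinge axis, 56 mm above the pail's underside; its -x axis points from the hinge to the grip. When swinging it up, follow the 85 mm arc or a few mm outside it: pressing inward, towards the hinge, tips the pail over.
- bail_grip (a point): Centre of the bail's yellow roller grip: 12 mm thick, 44 mm long along the pail's y, 85 mm from the hinge axis. It turns freely on the wire, so when it is pinched from above (across its length) the bail can still swing and the pail hangs plumb under it. Folded, its inner side is about 38 mm or more from the rim; upright, its centre is 141 mm above the pail's underside. This point's axes turn with the bail.
- dispenser: Fixed dispenser station: 184 x 112 mm aluminium plate, 6 mm thick, carrying a black rubber mat in front and a blue plunger canister (54 mm across) strapped behind it. Origin on the table under the mat's centre; its x axis points from the mat to the canister, whose axis lies at x = +84 mm. Plate reaches from x = -56 to +128 mm.
- mat_center (a point): Centre of the top of the round rubber mat (80 mm across, top 9 mm above the table). The pail stands here. Axes as the dispenser's.
- spout_tip (a point): Lower end of the cap's spout, 7 mm thick. At rest 93.5 mm above the table, 18 mm from the mat's centre towards the canister (dispenser x = +18 mm), i.e. 24 mm above the rim of a pail on the mat. The spout runs back from here to the cap, its top 113 mm above the table: bring the pail in low from the open (-x) side of the mat with the upright bail's wire U across the spout direction (pail y along dispenser y), so that rim and bail both miss the spout.
- cap_top (a point): Centre of the flat top of the red round cap (36 mm across), 120 mm above the table at rest, on the canister's axis. Presses straight down.
- cap (a joint): How far the cap is pressed, m: 0 = up, 0.010 = fully down on its stop. A spring returns it: about 2.5 N to start moving, 8.5 N fully down.
- rivet_tin: Round tin, 70 mm across, 44 mm high, cream lid and dark blue body; origin under its centre. Bystander.
- tape_roll: Yellow masking tape roll lying flat, 104 mm across, 25 mm high; origin under its centre. Bystander.
- dot_accent: Round dot-shaped sign piece, green top and cream sides, 47 mm across, 49 mm high; origin under its centre. Bystander.

How it is judged:
By the outcome, as a careful person would: the job done as asked, in the order asked, and still so for the second after the job is handed in, with the robot touching nothing.
It also fails if it takes over 58 s, if anything falls off the work surface, if the arm or the gripper's body presses on something with over 40 N, if the wrist force passes 120 N, or if a joint passes its speed limit or range.

## Working session

There is one attempt and no reset: what is moved stays moved. The work goes in short steps, Python scripts to look and compute and a tool call to move; the robot and the scene stay as the last step left them, time stands still between calls to the robot, and variables do not carry over. Pictures are saved under pics/ and viewed, at most 10 in all, crops included, and the job is handed in when it is done.

Besides the shell and the picture viewer there is one more tool, called as name(argument=value, ...), one argument or row to a line, values as JSON. jog_arm: Moves the arm, as the interface text tells. Scaled input: -1 to 1 covers 300 mm each way for a shift and pi/4 rad each way for a turn. Its arguments: {"type":"object","properties":{"deltas":{"type":"array","items":{"type":"object","properties":{"fingers":{"type":"number"},"delta_pos":{"type":"array","items":{"type":"number"}},"yaw":{"type":"number"}}}}},"required":["deltas"]}

```bash
mkdir -p pics
cat > h.py <<'E'
import numpy as np, cv2
from workcell import bot
from scipy.spatial.transform import Rotation as R
def cam(n):
    c=bot.camera(n); Rm=cv2.Rodrigues(np.array(c['rvec'],float))[0]; t=np.array(c['tvec'],float).ravel()
    z=c['range_z'].astype(float); v,u=np.mgrid[:480,:640]
    P=np.stack([(u-c['cx'])/c['fx']*z,(v-c['cy'])/c['fy']*z,z],-1)
    W=(P-t)@Rm
    W[z==0]=np.nan
    return c['image'],W
def save(n,im): cv2.imwrite('pics/'+n,im[...,::-1])
E
python3 - <<'E'
from h import *
for n in('top','scene'):
    im,W=cam(n); save(n+'0.png',im); np.savez(n+'0.npz',im=im,W=W)
o=bot.get_obs();print(o['eef_pos'],o['tool_rot'],o['clock'],o['grip_width'])
print(R.from_quat(o['tool_rot']).as_matrix().round(3))
E
```

```text
[0.11228732 0.48666689 0.23051093] [ 1.13156643e-01  9.93576733e-01 -9.15172210e-04 -1.12437254e-04] 0.1 0.08530215848339162
[[-0.974  0.225 -0.   ]
 [ 0.225  0.974 -0.002]
 [ 0.    -0.002 -1.   ]]
```

View pics/top0.png

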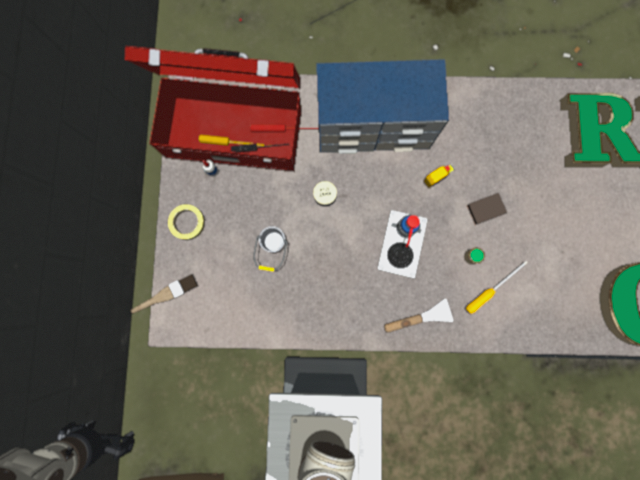

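View pics/scene0.png

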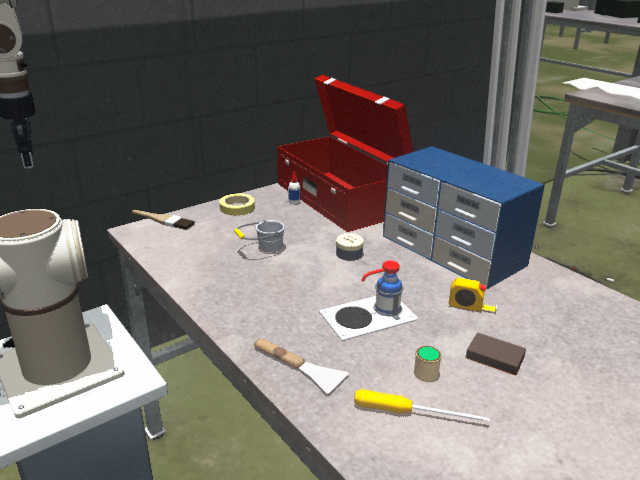

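The top view shows the pail at about (272,240) with its grip at (266,268). The mat is at (400,255), the cap at (413,222), the tin at (325,193), the tape at (186,222) and the dot at (477,256). The scene view shows the bail about level, pointing towards the robot.

Run:
```python
from h import *
d=np.load('top0.npz');im=d['im'].astype(int);W=d['W']
r,g,b=im[...,0],im[...,1],im[...,2]
v,u=np.mgrid[:480,:640]
def rep(n,m):
    p=W[m];p=p[~np.isnan(p[:,0])];
    print(n,m.sum(),'med',np.median(p,0).round(4),'ext',p.min(0).round(3),p.max(0).round(3))
    return p
box=lambda a,c,e,f:(u>=a)&(u<=c)&(v>=e)&(v<=f)
p=rep('grip',box(245,295,255,280)&(r>150)&(g>130)&(b<90))
rep('grip hi',box(245,295,255,280)&(r>150)&(g>130)&(b<90)&(W[...,2]>.03))
Z=W[...,2]
m=box(245,300,220,262)&(Z>.045)&(Z<.07)
rep('rim>45',m)
pts=W[m][:,:2].astype(np.float32); print('enc',cv2.minEnclosingCircle(pts))
rep('pail floor/inside',box(262,282,230,250))
rep('cap',box(400,425,212,232)&(Z>.112))
rep('capred',box(400,425,210,245)&(r>170)&(g<80)&(Z>.1))
m=box(385,415,240,270)&(r<70)&(g<70)&(b<70)
p=rep('mat',m); print(cv2.minEnclosingCircle(p[:,:2].astype(np.float32)),cv2.fitEllipse(np.argwhere(m)[:,::-1].astype(np.float32)))
m=box(370,435,205,285)&(Z<.03)&(r>195)&(g>195)&(b>195)
print('plate',cv2.minAreaRect(W[m][:,:2].astype(np.float32)))
print('table z',np.nanmedian(W[290:310,200:260,2]))
# scene
d=np.load('scene0.npz');im=d['im'].astype(int);W=d['W'];Z=W[...,2]
r,g,b=im[...,0],im[...,1],im[...,2]
rep('S grip',box(225,256,222,245)&(r>150)&(g>130)&(b<90))
m=box(245,295,212,260)&(Z>.048)&(Z<.066);rep('S rim',m)
pts=W[m][:,:2].astype(np.float32); print('enc',cv2.minEnclosingCircle(pts))
rep('S cap',box(378,404,258,275)&(r>150)&(g<90)&(Z>.116))
m=box(330,378,300,332)&(r<70)&(g<70)&(b<70);p=rep('S mat',m);print(cv2.minEnclosingCircle(p[:,:2].astype(np.float32)))
```

```text
grip 56 med [0.5005 0.176  0.0639] ext [ 0.495  0.154 -0.003] [0.514 0.204 0.068]
grip hi 55 med [0.5005 0.1758 0.064 ] ext [0.495 0.154 0.058] [0.507 0.196 0.068]
rim>45 243 med [0.5758 0.173  0.0587] ext [0.517 0.123 0.045] [0.619 0.215 0.066]
enc ((0.5628320574760437, 0.17277579009532928), 0.059905439615249634)
pail floor/inside 441 med [0.5884 0.1699 0.0052] ext [ 0.552  0.133 -0.006] [0.62  0.203 0.066]
cap 133 med [ 0.6327 -0.2268  0.1181] ext [ 0.605 -0.245  0.112] [ 0.652 -0.211  0.124]
capred 140 med [ 0.6305 -0.2248  0.1175] ext [ 0.573 -0.242  0.105] [ 0.649 -0.211  0.124]
mat 430 med [ 0.5521 -0.2099  0.0074] ext [ 0.519 -0.243  0.001] [ 0.585 -0.175  0.016]
((0.5522692799568176, -0.20985445380210876), 0.03533389791846275) ((399.712646484375, 254.9872589111328), (18.63913345336914, 19.763736724853516), 115.93373107910156)
plate ((0.5891138911247253, -0.21817868947982788), (0.11144039034843445, 0.18603691458702087), 77.53215789794922)
table z -0.000694550222109635
S grip 44 med [0.5007 0.1718 0.0666] ext [0.495 0.15  0.06 ] [0.507 0.195 0.071]
S rim 371 med [0.5807 0.1638 0.0587] ext [0.501 0.116 0.048] [0.625 0.214 0.065]
enc ((0.5626542568206787, 0.16346323490142822), 0.06568551063537598)
S cap 117 med [ 0.6343 -0.2315  0.1205] ext [ 0.611 -0.247  0.116] [ 0.652 -0.214  0.124]
S mat 3 med [ 0.5833 -0.2208  0.0097] ext [ 0.577 -0.222  0.009] [ 0.591 -0.215  0.01 ]
((0.5839477777481079, -0.21844060719013214), 0.007979492656886578)
```

jog_arm(
  deltas=[
    {"delta_pos": [-0.67,-0.38,0],"yaw": 1,"fingers": 1},
    {"delta_pos": [-0.67,-0.38,0],"yaw": 1,"fingers": 1},
    {"delta_pos": [-0.67,-0.38,0],"yaw": 1,"fingers": 1},
    {"delta_pos": [-0.67,-0.38,0],"yaw": 1,"fingers": 1},
    {"delta_pos": [-0.67,-0.38,0],"yaw": 1,"fingers": 1},
    {"delta_pos": [-0.67,-0.38,0],"yaw": 1,"fingers": 1},
    {"delta_pos": [-0.67,-0.38,0],"yaw": 1,"fingers": 1},
  ],
)

```text
clock: 0.8
eef_pos: [0.2832, 0.3299, 0.231]
tool_rot: [0.486, 0.874, -0.0, -0.0]
ft_force: [0.4, -0.4, -0.2]
grip_width: 0.0857
grasp_force: 0.0
```

jog_arm(
  deltas=[
    {"delta_pos": [-0.74,0.2,0],"yaw": 0.98,"fingers": 0.5},
    {"delta_pos": [-0.74,0.2,0],"yaw": 0.98,"fingers": 0.5},
    {"delta_pos": [-0.74,0.2,0],"yaw": 0.98,"fingers": 0.5},
    {"delta_pos": [-0.74,0.2,0],"yaw": 0.98,"fingers": 0.5},
    {"delta_pos": [-0.74,0.2,0],"yaw": 0.98,"fingers": 0.5},
    {"delta_pos": [-0.74,0.2,0],"yaw": 0.98,"fingers": 0.5},
    {"delta_pos": [-0.74,0.2,0],"yaw": 0.98,"fingers": 0.5},
    {"delta_pos": [-0.74,0.2,0],"yaw": 0.98,"fingers": 0.5},
  ],
)

```text
clock: 1.6
eef_pos: [0.4502, 0.1754, 0.2311]
tool_rot: [0.777, 0.63, -0.0, -0.0]
ft_force: [-0.1, 0.6, -0.2]
grip_width: 0.0429
grasp_force: 0.0
```

Run:
```python
from h import *
im,W=cam('wrist'); save('w1.png',im); np.savez('w1.npz',im=im,W=W)
o=bot.get_obs();print(o['eef_pos'],o['clock'],o['grip_width'],o['joint_pos'])
print(R.from_quat(o['tool_rot']).as_matrix().round(3))
```

```text
[0.45015979 0.17558249 0.23120322] 1.65 0.042422961010199906 [ 3.71695928e-01  2.07886326e-01 -3.73766260e-02  1.32615573e+00
  3.16881387e-04  2.14995706e+00]
[[ 0.206  0.979 -0.001]
 [ 0.979 -0.206  0.   ]
 [-0.    -0.001 -1.   ]]
```

View pics/w1.png

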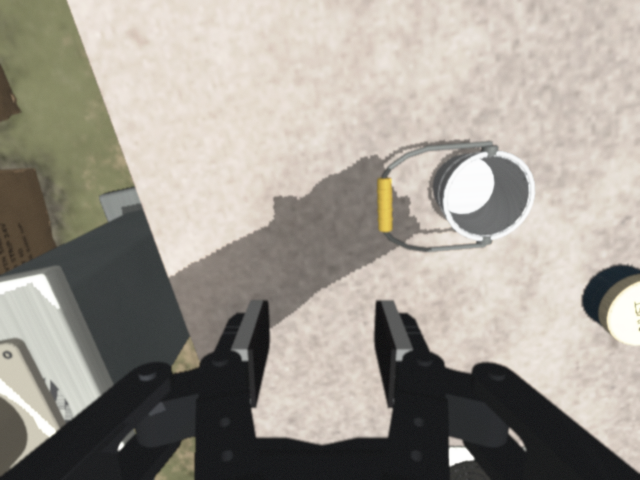

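The wrist view shows the grip at (385,206), almost parallel to the image columns, and the rim at about (487,195). I'll get the geometry from this image.

Run:
```python
from h import *
d=np.load('w1.npz');im=d['im'].astype(int);W=d['W'];Z=W[...,2]
r,g,b=im[...,0],im[...,1],im[...,2]
v,u=np.mgrid[:480,:640]
m=(u>370)&(u<400)&(v>170)&(v<240)&(r>140)&(g>100)&(b<90)&(Z>.03)
p=W[m];print('grip',m.sum(),p.mean(0),p.min(0),p.max(0),cv2.minAreaRect(p[:,:2].astype(np.float32)))
m=(u>425)&(u<545)&(v>140)&(v<250)&(Z>.055)&(Z<.067)
p=W[m];q=p[:,:2]
c=np.array([.585,.168])
for _ in range(30):
    dd=np.linalg.norm(q-c,axis=1);k=abs(dd-.0355)<.005
    A=np.c_[2*q[k],np.ones(k.sum())];s=np.linalg.lstsq(A,(q[k]**2).sum(1),rcond=None)[0];c=s[:2]
print('rim',m.sum(),k.sum(),c,np.sqrt(s[2]+c@c),p[k].mean(0))
```

```text
grip 527 [0.50091161 0.17427883 0.06457533] [0.49369747 0.15089988 0.05996753] [0.50889645 0.19628335 0.06792008] ((0.501889705657959, 0.17367541790008545), (0.04530587047338486, 0.011917601339519024), 82.21878814697266)
rim 2559 1922 [0.58519541 0.16370192] 0.0349936082754589 [0.58953777 0.16298547 0.05999378]
```

jog_arm(
  deltas=[
    {"delta_pos": [0.029,0.171,0.1],"yaw": -0.1,"fingers": 0.42},
    {"delta_pos": [0.029,0.171,0.25],"yaw": -0.1,"fingers": 0.42},
    {"delta_pos": [0.029,0.171,0.4],"yaw": -0.1,"fingers": 0.42},
    {"delta_pos": [0.029,0.171,0.5],"yaw": -0.1,"fingers": 0.42},
    {"delta_pos": [0.029,0.171,0.58],"yaw": -0.1,"fingers": 0.42},
    {"delta_pos": [0.029,0.171,0.633],"yaw": -0.1,"fingers": 0.42},
    {"delta_pos": [0.029,0.171,0.633],"yaw": -0.1,"fingers": 0.42},
    {"delta_pos": [0.029,0.171,0.633],"yaw": -0.1,"fingers": 0.42},
  ],
)

```text
clock: 2.45
eef_pos: [0.5027, 0.1732, 0.0418]
tool_rot: [0.752, 0.66, -0.0, -0.0]
ft_force: [0.5, 0.8, 0.7]
grip_width: 0.0357
grasp_force: 0.0
```

Run:
```python
from h import *
im,W=cam('wrist'); save('w2.png',im); np.savez('w2.npz',im=im,W=W)
o=bot.get_obs();print(o['eef_pos'],o['clock'],o['grip_width'],o['ft_force'])
print(R.from_quat(o['tool_rot']).as_matrix().round(3))
```

```text
[0.50353021 0.17324605 0.04249363] 2.5 0.03578098410588267 [-0.02770027  0.44695474 -0.373531  ]
[[ 0.13   0.991  0.002]
 [ 0.991 -0.13   0.001]
 [ 0.001  0.001 -1.   ]]
```

View pics/w2.png

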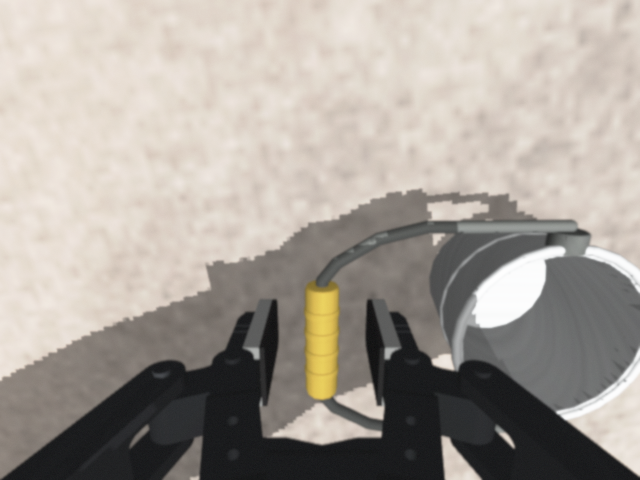

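The grip at (321,340) is centred between the pads and parallel to them. Closing.

jog_arm(
  deltas=[
    {"delta_pos": [0,0,0],"yaw": 0,"fingers": 0},
    {"delta_pos": [0,0,0],"yaw": 0,"fingers": 0},
    {"delta_pos": [0,0,0],"yaw": 0,"fingers": 0},
    {"delta_pos": [0,0,0],"yaw": 0,"fingers": 0},
    {"delta_pos": [0,0,0],"yaw": 0,"fingers": 0},
    {"delta_pos": [0,0,0],"yaw": 0,"fingers": 0},
  ],
)

```text
clock: 3.1
eef_pos: [0.5027, 0.1723, 0.0413]
tool_rot: [0.752, 0.659, -0.0, -0.0]
ft_force: [-2.1, 1.4, -0.4]
grip_width: 0.0099
grasp_force: 58.6
```

jog_arm(
  deltas=[
    {"delta_pos": [0,0,-0.02],"yaw": 0,"fingers": 0},
    {"delta_pos": [0,0,-0.041],"yaw": 0,"fingers": 0},
    {"delta_pos": [0,0.005,-0.06],"yaw": 0,"fingers": 0},
    {"delta_pos": [0,0.01,-0.077],"yaw": 0,"fingers": 0},
    {"delta_pos": [0,0.024,-0.111],"yaw": 0,"fingers": 0},
    {"delta_pos": [0,0.043,-0.144],"yaw": 0,"fingers": 0},
    {"delta_pos": [0,0.043,-0.144],"yaw": 0,"fingers": 0},
  ],
)

```text
clock: 3.8
eef_pos: [0.5177, 0.1707, 0.0868]
tool_rot: [0.753, 0.658, 0.001, 0.001]
ft_force: [-3.6, 0.5, 2.0]
grip_width: 0.0102
grasp_force: 59.0
```

Run:
```python
from h import *
im,W=cam('wrist'); save('w3.png',im)
im2,W=cam('scene'); save('s3.png',cv2.resize(im2[180:280,190:320],(650,500)))
o=bot.get_obs();print(o['eef_pos'],o['clock'],o['grip_width'],o['ft_force'])
```

```text
[0.51607832 0.17057829 0.08511092] 3.9 0.009821655170266596 [-1.68331601  2.01872874  1.82571714]
```

View pics/w3.png

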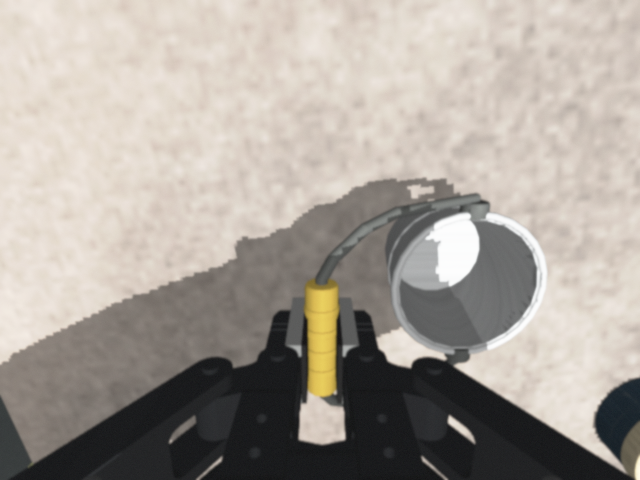

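The grip is held at (321,340), the bail has swung up partway, and the pail still stands with low forces. Continuing the arc.

jog_arm(
  deltas=[
    {"delta_pos": [0,0.023,-0.029],"yaw": 0,"fingers": 0},
    {"delta_pos": [0,0.049,-0.056],"yaw": 0,"fingers": 0},
    {"delta_pos": [0,0.079,-0.079],"yaw": 0,"fingers": 0},
    {"delta_pos": [0,0.111,-0.098],"yaw": 0,"fingers": 0},
    {"delta_pos": [0,0.146,-0.112],"yaw": 0,"fingers": 0},
    {"delta_pos": [0,0.182,-0.122],"yaw": 0,"fingers": 0},
    {"delta_pos": [0,0.219,-0.127],"yaw": 0,"fingers": 0},
    {"delta_pos": [0,0.24,-0.127],"yaw": 0,"fingers": 0},
    {"delta_pos": [0,0.24,-0.127],"yaw": 0,"fingers": 0},
  ],
)

```text
clock: 4.8
eef_pos: [0.5894, 0.161, 0.1236]
tool_rot: [0.753, 0.659, 0.001, 0.001]
ft_force: [-0.3, 0.2, 5.0]
grip_width: 0.0099
grasp_force: 59.4
```

Run:
```python
from h import *
im,W=cam('wrist'); im2,W2=cam('scene')
save('m4.png',np.hstack([cv2.resize(im,(400,300)),cv2.resize(im2[130:280,190:390],(400,300))]))
o=bot.get_obs();print(o['eef_pos'],o['clock'],o['grip_width'],o['ft_force'])
print(R.from_quat(o['tool_rot']).as_matrix().round(3))
```

```text
[0.58828454 0.16113047 0.12363455] 4.9 0.010024730595869724 [ 1.04318176 -0.3238237   4.68600681]
[[ 0.132  0.991  0.002]
 [ 0.991 -0.132  0.   ]
 [ 0.001  0.002 -1.   ]]
```

View pics/m4.png

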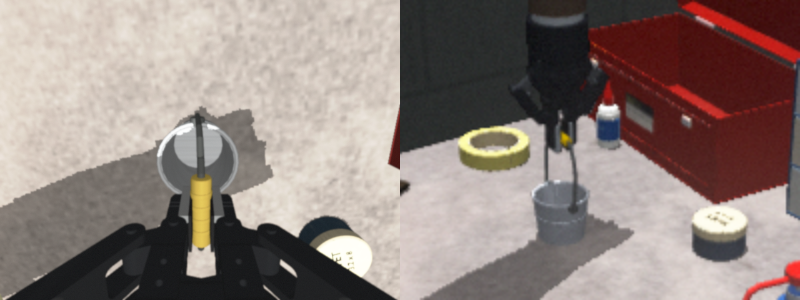

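The bail is upright above the standing pail, and the grip is still pinched. Gentle lift.

jog_arm(
  deltas=[
    {"delta_pos": [0,0,-0.02],"yaw": 0,"fingers": 0},
    {"delta_pos": [0,0,-0.04],"yaw": 0,"fingers": 0},
    {"delta_pos": [0,0,-0.06],"yaw": 0,"fingers": 0},
    {"delta_pos": [0,0,-0.08],"yaw": 0,"fingers": 0},
    {"delta_pos": [0,0,-0.1],"yaw": 0,"fingers": 0},
    {"delta_pos": [0,0,-0.1],"yaw": 0,"fingers": 0},
    {"delta_pos": [0,0,-0.1],"yaw": 0,"fingers": 0},
  ],
)

```text
clock: 5.6
eef_pos: [0.5874, 0.161, 0.1529]
tool_rot: [0.752, 0.659, 0.0, 0.0]
ft_force: [-1.0, 0.1, -4.8]
grip_width: 0.0097
grasp_force: 58.8
```

Run:
```python
from h import *
im2,W2=cam('scene'); Z=W2[...,2]
o=bot.get_obs();print(o['eef_pos'],o['clock'],o['grip_width'],o['ft_force'])
m=np.hypot(W2[...,0]-o['eef_pos'][0],W2[...,1]-o['eef_pos'][1])<.055
z=Z[m];print(np.histogram(z,np.arange(-.01,.2,.01)))
a=im2.astype(int);gray=m&(abs(a[...,0]-a[...,2])<25)&(Z>.02)&(Z<.11)
p=W2[gray];print('pail z',np.percentile(p[:,2],[0,2,5,50,90,95,98]))
```

```text
[0.58719145 0.16094334 0.15256134] 5.65 0.009828950457855293 [-0.23527216 -0.89462758 -5.23590446]
(array([ 90, 509,   0,   1,  61,  80,  74, 124, 167, 170,  94,  12,  10,
        12,  13,  11,  23,  49,  72,  56]), array([-0.01,  0.  ,  0.01,  0.02,  0.03,  0.04,  0.05,  0.06,  0.07,
        0.08,  0.09,  0.1 ,  0.11,  0.12,  0.13,  0.14,  0.15,  0.16,
        0.17,  0.18,  0.19]))
pail z [0.02901551 0.03388815 0.0371519  0.07317038 0.09117686 0.09290603
 0.09602654]
```

jog_arm(
  deltas=[
    {"delta_pos": [-0.012,-0.003,0],"yaw": 0,"fingers": 0},
    {"delta_pos": [-0.042,-0.011,0],"yaw": 0,"fingers": 0},
    {"delta_pos": [-0.09,-0.024,0],"yaw": 0.02,"fingers": 0},
    {"delta_pos": [-0.15,-0.039,0],"yaw": 0.03,"fingers": 0},
    {"delta_pos": [-0.22,-0.058,0],"yaw": 0.04,"fingers": 0},
    {"delta_pos": [-0.3,-0.079,0],"yaw": 0.05,"fingers": 0},
    {"delta_pos": [-0.38,-0.099,0],"yaw": 0.06,"fingers": 0},
    {"delta_pos": [-0.45,-0.118,0],"yaw": 0.07,"fingers": 0},
    {"delta_pos": [-0.51,-0.133,0],"yaw": 0.08,"fingers": 0},
    {"delta_pos": [-0.56,-0.146,0],"yaw": 0.09,"fingers": 0},
    {"delta_pos": [-0.59,-0.154,0],"yaw": 0.1,"fingers": 0},
    {"delta_pos": [-0.6,-0.157,0],"yaw": 0.107,"fingers": 0},
  ],
)

```text
clock: 6.85
eef_pos: [0.5163, -0.0124, 0.1528]
tool_rot: [0.78, 0.626, -0.0, 0.0]
ft_force: [0.2, -1.0, -5.8]
grip_width: 0.01
grasp_force: 58.8
```

jog_arm(
  deltas=[
    {"delta_pos": [-0.012,-0.002,0],"yaw": 0,"fingers": 0},
    {"delta_pos": [-0.043,-0.007,0],"yaw": 0,"fingers": 0},
    {"delta_pos": [-0.093,-0.015,0],"yaw": 0,"fingers": 0},
    {"delta_pos": [-0.155,-0.026,0],"yaw": 0,"fingers": 0},
    {"delta_pos": [-0.23,-0.038,0],"yaw": 0,"fingers": 0},
    {"delta_pos": [-0.31,-0.051,0],"yaw": 0,"fingers": 0},
    {"delta_pos": [-0.39,-0.064,0],"yaw": 0,"fingers": 0},
    {"delta_pos": [-0.465,-0.077,0],"yaw": 0,"fingers": 0},
    {"delta_pos": [-0.53,-0.087,0.005],"yaw": 0,"fingers": 0},
    {"delta_pos": [-0.58,-0.095,0.01],"yaw": 0,"fingers": 0},
    {"delta_pos": [-0.61,-0.1,0.018],"yaw": 0,"fingers": 0},
    {"delta_pos": [-0.62,-0.102,0.024],"yaw": 0,"fingers": 0},
  ],
)

```text
clock: 8.05
eef_pos: [0.4464, -0.1873, 0.1453]
tool_rot: [0.78, 0.626, -0.0, 0.0]
ft_force: [-0.1, 0.5, -4.5]
grip_width: 0.0095
grasp_force: 58.8
```

Run:
```python
from h import *
im,W=cam('wrist'); im2,W2=cam('scene'); np.savez('w5.npz',im=im,W=W)
save('m5.png',np.hstack([cv2.resize(im,(400,300)),cv2.resize(im2[230:380,230:430],(400,300))]))
o=bot.get_obs();print(o['eef_pos'],o['clock'],o['grip_width'],o['ft_force'])
print(R.from_quat(o['tool_rot']).as_matrix().round(3))
a=im.astype(int);r,g,b=a[...,0],a[...,1],a[...,2];Z=W[...,2]
D=np.hypot(W[...,0]-.553,W[...,1]+.21)
m=(D<.06)&(Z<.02)&(Z>-.0)&(a.max(-1)<70)
p=W[m];
if m.sum(): print('mat',m.sum(),p.mean(0),cv2.minEnclosingCircle(p[:,:2].astype(np.float32)))
m=(r>150)&(g<70)&(b<80)&(Z>.115); 
if m.sum(): print('cap',m.sum(),W[m].mean(0),cv2.minEnclosingCircle(W[m][:,:2].astype(np.float32)))
m=(D<.2)&(Z<.012)&(a.min(-1)>200)
if m.sum(): print('plate',cv2.minAreaRect(W[m][:,:2].astype(np.float32)))
m=(np.hypot(W[...,0]-o['eef_pos'][0],W[...,1]-o['eef_pos'][1])<.05)&(Z>.072)&(Z<.09)
if m.sum(): print('rim',m.sum(),W[m].min(0),W[m].max(0),cv2.minEnclosingCircle(W[m][:,:2].astype(np.float32)))
```

```text
[ 0.44654821 -0.1863313   0.14510775] 8.15 0.009345488638011306 [-1.81266863e-01 -3.31635806e-04 -4.96030775e+00]
[[ 0.215  0.977 -0.001]
 [ 0.977 -0.215  0.001]
 [ 0.    -0.001 -1.   ]]
mat 8272 [ 0.5547918  -0.21105085  0.00899881] ((0.5635313391685486, -0.2134905755519867), 0.049177706241607666)
plate ((0.5224875211715698, -0.23517896234989166), (0.3246314823627472, 0.17597660422325134), 12.951031684875488)
rim 3276 [ 0.4079378  -0.22039038  0.07200048] [ 0.48197434 -0.14232129  0.08966791] ((0.44568100571632385, -0.1821208894252777), 0.04081754758954048)
```

View pics/m5.png

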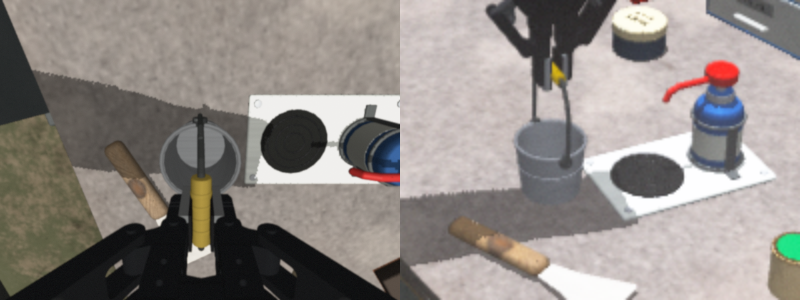

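The pail hangs plumb just short of the plate. The mat is at about (294,140) in the half-size wrist view, and the yaw is aligned with the plate. I'll fit the mat and rim circles.

Run:
```python
from h import *
d=np.load('w5.npz');im=d['im'].astype(int);W=d['W'];Z=W[...,2]
v,u=np.mgrid[:480,:640]
m=((im.max(-1)<75)&(u>405)&(u<530)&(v>165)&(v<285)&(Z>.005)&(Z<.014)).astype(np.uint8)
m=cv2.morphologyEx(m,cv2.MORPH_OPEN,np.ones((15,15),np.uint8))>0
p=W[m];print('mat',m.sum(),p.mean(0),cv2.minAreaRect(p[:,:2].astype(np.float32)),cv2.minEnclosingCircle(p[:,:2].astype(np.float32)))
m=(np.hypot(W[...,0]-.4465,W[...,1]+.1863)<.05)&(Z>.076)&(Z<.088);q=W[m][:,:2];c=np.array([.4465,-.1863])
for _ in range(40):
    k=abs(np.linalg.norm(q-c,axis=1)-.0355)<.004
    A=np.c_[2*q[k],np.ones(k.sum())];s=np.linalg.lstsq(A,(q[k]**2).sum(1),rcond=None)[0];c=s[:2]
print('rim',k.sum(),c,np.sqrt(s[2]+c@c),np.percentile(W[m][:,2],[5,50,95]))
```

```text
mat 6780 [ 0.55255323 -0.21170112  0.00888161] ((0.5515682101249695, -0.21186567842960358), (0.07328727841377258, 0.07266901433467865), 34.572608947753906) ((0.5535131096839905, -0.21217484772205353), 0.03916982188820839)
rim 2850 [ 0.44517035 -0.18499022] 0.03455178934002259 [0.07771011 0.08186847 0.08335356]
```

jog_arm(
  deltas=[
    {"delta_pos": [0,0.01,0],"yaw": 0,"fingers": 0},
    {"delta_pos": [0,0.035,0],"yaw": 0,"fingers": 0},
    {"delta_pos": [-0.002,0.075,0],"yaw": 0,"fingers": 0},
    {"delta_pos": [-0.003,0.12,0],"yaw": 0,"fingers": 0},
    {"delta_pos": [-0.005,0.17,0],"yaw": 0,"fingers": 0},
    {"delta_pos": [-0.006,0.22,0],"yaw": 0,"fingers": 0},
    {"delta_pos": [-0.007,0.265,0],"yaw": 0,"fingers": 0},
    {"delta_pos": [-0.008,0.305,0],"yaw": 0,"fingers": 0},
    {"delta_pos": [-0.009,0.335,0],"yaw": 0,"fingers": 0},
    {"delta_pos": [-0.009,0.358,0],"yaw": 0,"fingers": 0},
    {"delta_pos": [-0.009,0.371,0],"yaw": 0,"fingers": 0},
    {"delta_pos": [-0.009,0.371,0],"yaw": 0,"fingers": 0},
  ],
)

```text
clock: 9.35
eef_pos: [0.5554, -0.2127, 0.1453]
tool_rot: [0.779, 0.627, -0.0, -0.0]
ft_force: [0.4, 0.4, -5.1]
grip_width: 0.01
grasp_force: 58.8
```

jog_arm(
  deltas=[
    {"delta_pos": [0,0,0],"yaw": 0,"fingers": 0},
    {"delta_pos": [0,0,0],"yaw": 0,"fingers": 0},
    {"delta_pos": [0,0,0],"yaw": 0,"fingers": 0},
    {"delta_pos": [0,0,0.01],"yaw": 0,"fingers": 0},
    {"delta_pos": [0,0,0.02],"yaw": 0,"fingers": 0},
    {"delta_pos": [0,0,0.03],"yaw": 0,"fingers": 0},
    {"delta_pos": [0,0,0.038],"yaw": 0,"fingers": 0},
    {"delta_pos": [0,0,0.043],"yaw": 0,"fingers": 0},
    {"delta_pos": [0,0,0.046],"yaw": 0,"fingers": 0},
    {"delta_pos": [0,0,0.046],"yaw": 0,"fingers": 0},
  ],
)

```text
clock: 10.35
eef_pos: [0.5558, -0.2132, 0.1327]
tool_rot: [0.779, 0.627, 0.001, 0.001]
ft_force: [-0.2, -0.2, 1.0]
grip_width: 0.01
grasp_force: 59.4
```

```bash
cat > look.py <<'E'
import sys
from h import *
im,W=cam('wrist'); im2,W2=cam('scene'); np.savez('w%s.npz'%sys.argv[1],im=im,W=W,im2=im2,W2=W2)
save('m%s.png'%sys.argv[1],np.hstack([cv2.resize(im,(400,300)),cv2.resize(im2[200:350,260:460],(400,300))]))
o=bot.get_obs();print(o['eef_pos'],o['clock'],o['grip_width'],o['ft_force'])
print(R.from_quat(o['tool_rot']).as_matrix().round(3))
for n,w in(('w',W),('s',W2)):
  for lo,hi in((.062,.074),):
    Z=w[...,2];m=(np.hypot(w[...,0]-.553,w[...,1]+.211)<.045)&(Z>lo)&(Z<hi);q=w[m][:,:2];c=np.array([.553,-.211])
    if m.sum()<30: continue
    for _ in range(40):
        k=abs(np.linalg.norm(q-c,axis=1)-.0355)<.004
        A=np.c_[2*q[k],np.ones(k.sum())];s=np.linalg.lstsq(A,(q[k]**2).sum(1),rcond=None)[0];c=s[:2]
    print(n,'rim',k.sum(),c,np.sqrt(s[2]+c@c),np.percentile(w[m][:,2],[5,50,95]))
E
python3 look.py 6
```

```text
[ 0.555859   -0.21317739  0.13267698] 10.45 0.009802282234870126 [ 0.85168052 -0.31481801  1.64866989]
[[ 0.215  0.977  0.002]
 [ 0.977 -0.215 -0.001]
 [-0.     0.002 -1.   ]]
w rim 2774 [ 0.55695426 -0.21093862] 0.0344650642705088 [0.06395993 0.06932896 0.07082246]
s rim 276 [ 0.55746452 -0.21153763] 0.03477296115417682 [0.06258955 0.0683498  0.0726954 ]
```

View pics/m6.png

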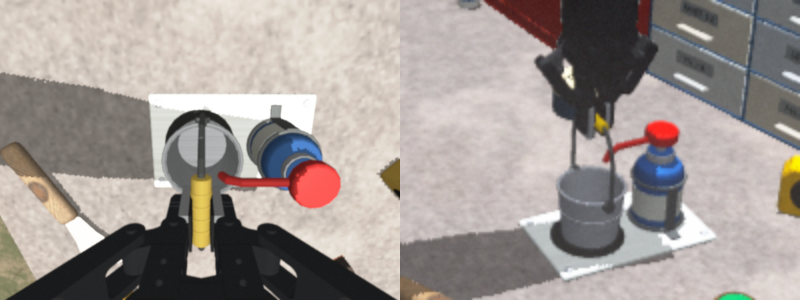

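The pail stands on the mat with the spout over its rim, about 3 mm too far towards the canister. I'll lift it slightly and correct that.

jog_arm(
  deltas=[
    {"delta_pos": [0,0,-0.01],"yaw": 0,"fingers": 0},
    {"delta_pos": [0,0,-0.02],"yaw": 0,"fingers": 0},
    {"delta_pos": [0,-0.005,-0.02],"yaw": 0,"fingers": 0},
    {"delta_pos": [0,-0.01,-0.02],"yaw": 0,"fingers": 0},
    {"delta_pos": [0,-0.01,-0.02],"yaw": 0,"fingers": 0},
    {"delta_pos": [0,-0.01,-0.02],"yaw": 0,"fingers": 0},
    {"delta_pos": [0,-0.01,-0.012],"yaw": 0,"fingers": 0},
    {"delta_pos": [0,-0.01,-0.005],"yaw": 0,"fingers": 0},
    {"delta_pos": [0,-0.01,0],"yaw": 0,"fingers": 0},
    {"delta_pos": [0,-0.01,0],"yaw": 0,"fingers": 0},
  ],
)

```text
clock: 11.45
eef_pos: [0.553, -0.2126, 0.1327]
tool_rot: [0.779, 0.627, 0.001, 0.001]
ft_force: [0.6, -0.7, 0.5]
grip_width: 0.0101
grasp_force: 59.4
```

```bash
python3 look.py 7
```

```text
[ 0.55297628 -0.21256876  0.13267999] 11.55 0.009619138047093832 [ 1.3923681  -0.07415893  1.87885017]
[[ 0.215  0.977  0.002]
 [ 0.977 -0.215 -0.001]
 [-0.     0.002 -1.   ]]
w rim 2802 [ 0.55277809 -0.21003542] 0.03445437950791318 [0.0637512  0.06936657 0.07083119]
s rim 283 [ 0.5533891  -0.21087405] 0.03478630428757224 [0.06269801 0.06903223 0.07259072]
```

Centred within about 1 mm. Releasing and rising.

jog_arm(
  deltas=[
    {"delta_pos": [0,0,0],"yaw": 0,"fingers": 0.2},
    {"delta_pos": [0,0,0],"yaw": 0,"fingers": 0.3},
    {"delta_pos": [0,0,0],"yaw": 0,"fingers": 0.4},
    {"delta_pos": [0,0,0],"yaw": 0,"fingers": 0.4},
    {"delta_pos": [0,0,-0.02],"yaw": 0,"fingers": 0.4},
    {"delta_pos": [0,0,-0.06],"yaw": 0,"fingers": 0.4},
    {"delta_pos": [0,0,-0.12],"yaw": 0,"fingers": 0.4},
    {"delta_pos": [0,0,-0.2],"yaw": 0,"fingers": 0.4},
    {"delta_pos": [0,0,-0.28],"yaw": 0,"fingers": 0.4},
    {"delta_pos": [0,0,-0.3],"yaw": 0,"fingers": 0.4},
    {"delta_pos": [0,0,-0.3],"yaw": 0,"fingers": 0.4},
  ],
)

```text
clock: 12.65
eef_pos: [0.5531, -0.2125, 0.2236]
tool_rot: [0.779, 0.627, 0.001, 0.002]
ft_force: [0.1, 0.8, 1.1]
grip_width: 0.0342
grasp_force: 0.0
```

```bash
python3 look.py 8
python3 - <<'E'
from h import *
d=np.load('w8.npz')
for n in('','2'):
    a=d['im'+n].astype(int);W=d['W'+n];Z=W[...,2]
    m=(a[...,0]>120)&(a[...,1]<80)&(Z>.113)&(np.hypot(W[...,0]-.634,W[...,1]+.229)<.03)
    if m.sum(): print('cap',m.sum(),W[m].mean(0),cv2.minEnclosingCircle(W[m][:,:2].astype(np.float32)),np.percentile(Z[m],[5,50,95]))
    m=(a[...,0]>120)&(a[...,1]>100)&(a[...,2]<90)&(Z>.1)&(np.hypot(W[...,0]-.553,W[...,1]+.211)<.08)
    if m.sum(): print('grip',m.sum(),W[m].mean(0))
E
```

```text
[ 0.5517772  -0.21200526  0.22095043] 12.75 0.03407416715794121 [ 0.45062033 -0.25012479  0.00094717]
[[ 0.215  0.977 -0.001]
 [ 0.977 -0.215  0.   ]
 [ 0.    -0.001 -1.   ]]
w rim 1655 [ 0.552709   -0.21031628] 0.034556501737900834 [0.0638695  0.06928124 0.07083771]
s rim 285 [ 0.55326401 -0.21105055] 0.03478110941176116 [0.06270139 0.06887332 0.07277686]
cap 635 [ 0.62663399 -0.22418992  0.11836553] ((0.6280264854431152, -0.22478635609149933), 0.02360108681023121) [0.11352717 0.11879256 0.12022108]
grip 1399 [ 0.55239343 -0.20922001  0.15831801]
cap 141 [ 0.63211089 -0.23377218  0.11932788] ((0.6277514696121216, -0.2310335487127304), 0.023262666538357735) [0.11459746 0.12004503 0.12254308]
grip 83 [ 0.55090515 -0.21409303  0.15478677]
```

View pics/m8.png

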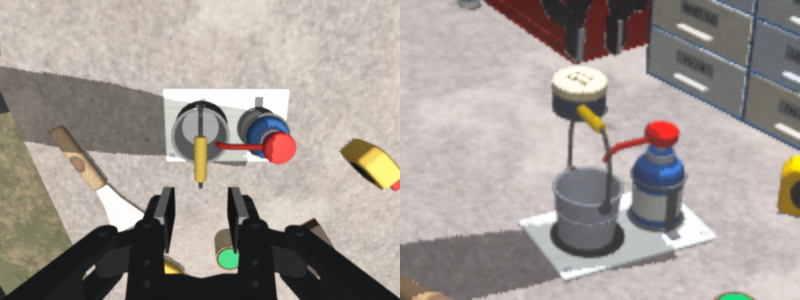

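The pail stands centred with its bail upright and the gripper is clear. Next I go over the cap with the fingers shut.

jog_arm(
  deltas=[
    {"delta_pos": [0.005,0.1,0],"yaw": 0,"fingers": 0},
    {"delta_pos": [0.005,0.2,0],"yaw": 0,"fingers": 0},
    {"delta_pos": [0.005,0.279,0],"yaw": 0,"fingers": 0},
    {"delta_pos": [0.005,0.279,0],"yaw": 0,"fingers": 0},
    {"delta_pos": [0.005,0.279,0],"yaw": 0,"fingers": 0},
    {"delta_pos": [0.005,0.279,0.1],"yaw": 0,"fingers": 0},
    {"delta_pos": [0.005,0.279,0.2],"yaw": 0,"fingers": 0},
    {"delta_pos": [0.005,0.279,0.28],"yaw": 0,"fingers": 0},
    {"delta_pos": [0.005,0.279,0.31],"yaw": 0,"fingers": 0},
    {"delta_pos": [0.005,0.279,0.31],"yaw": 0,"fingers": 0},
    {"delta_pos": [0.005,0.279,0.31],"yaw": 0,"fingers": 0},
  ],
)

```text
clock: 13.85
eef_pos: [0.6345, -0.2289, 0.1301]
tool_rot: [0.779, 0.627, 0.0, 0.001]
ft_force: [0.4, -0.0, -0.1]
grip_width: -0.0002
grasp_force: 0.0
```

Now press down 17 mm, to z ≈ 0.113.

jog_arm(
  deltas=[
    {"delta_pos": [0,0,0.02],"yaw": 0,"fingers": 0},
    {"delta_pos": [0,0,0.035],"yaw": 0,"fingers": 0},
    {"delta_pos": [0,0,0.045],"yaw": 0,"fingers": 0},
    {"delta_pos": [0,0,0.057],"yaw": 0,"fingers": 0},
    {"delta_pos": [0,0,0.057],"yaw": 0,"fingers": 0},
  ],
)

```text
clock: 14.35
eef_pos: [0.6352, -0.2291, 0.1128]
tool_rot: [0.779, 0.627, 0.001, 0.001]
ft_force: [-0.1, 0.1, 6.8]
grip_width: 0.0002
grasp_force: 3.2
```

jog_arm(
  deltas=[
    {"delta_pos": [0,0,0.006],"yaw": 0,"fingers": 0},
    {"delta_pos": [0,0,0.012],"yaw": 0,"fingers": 0},
    {"delta_pos": [0,0,0.015],"yaw": 0,"fingers": 0},
    {"delta_pos": [0,0,0.015],"yaw": 0,"fingers": 0},
  ],
)

```text
clock: 14.75
eef_pos: [0.6352, -0.2291, 0.1099]
tool_rot: [0.779, 0.627, 0.001, 0.002]
ft_force: [-1.1, -0.3, 11.0]
grip_width: -0.0007
grasp_force: 5.2
```

jog_arm(
  deltas=[
    {"delta_pos": [0,0,0.003],"yaw": 0,"fingers": 0},
    {"delta_pos": [0,0,0.005],"yaw": 0,"fingers": 0},
    {"delta_pos": [0,0,0.005],"yaw": 0,"fingers": 0},
  ],
)

```text
clock: 15.05
eef_pos: [0.6353, -0.2291, 0.1099]
tool_rot: [0.779, 0.627, 0.001, 0.002]
ft_force: [-4.6, 1.4, 15.5]
grip_width: 0.0001
grasp_force: 7.8
```

The force climbed to 15.5 N with no further travel, so the cap is on its stop. Rising.

jog_arm(
  deltas=[
    {"delta_pos": [0,0,-0.02],"yaw": 0,"fingers": 0},
    {"delta_pos": [0,0,-0.05],"yaw": 0,"fingers": 0},
    {"delta_pos": [0,0,-0.15],"yaw": 0,"fingers": 0},
    {"delta_pos": [0,0,-0.3],"yaw": 0,"fingers": 0},
    {"delta_pos": [0,0,-0.4],"yaw": 0,"fingers": 0},
    {"delta_pos": [0,0,-0.4],"yaw": 0,"fingers": 0},
    {"delta_pos": [0,0,-0.4],"yaw": 0,"fingers": 0},
  ],
)

```text
clock: 15.75
eef_pos: [0.6344, -0.2287, 0.226]
tool_rot: [0.779, 0.627, 0.0, 0.0]
ft_force: [0.7, -0.3, -0.6]
grip_width: -0.0
grasp_force: 0.0
```

```bash
python3 look.py 9
python3 - <<'E'
from h import *
d=np.load('w9.npz')
a=d['im2'].astype(int);W=d['W2'];Z=W[...,2]
m=(a[...,0]>120)&(a[...,1]<80)&(Z>.09)&(np.hypot(W[...,0]-.634,W[...,1]+.229)<.022)
print('cap',m.sum(),np.percentile(Z[m],[5,50,95]))
E
```

```text
[ 0.63335367 -0.2283556   0.22360592] 15.85 -0.00021941623061287965 [-0.27824658  1.04792842 -0.1926789 ]
[[ 0.215  0.977 -0.003]
 [ 0.977 -0.215  0.001]
 [ 0.    -0.004 -1.   ]]
w rim 1373 [ 0.55301124 -0.2105018 ] 0.03484739298470155 [0.06411698 0.06945013 0.07129453]
s rim 280 [ 0.5533113  -0.21115035] 0.034756403680484355 [0.06302307 0.06872276 0.07270918]
cap 154 [0.11076911 0.11985181 0.12285505]
```

View pics/m9.png

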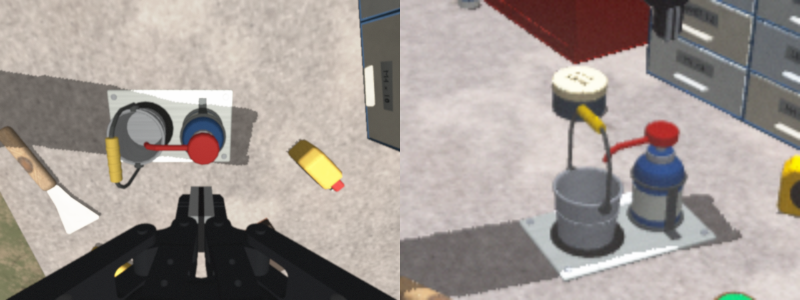

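The cap is back up (top at 0.120 m), and the pail stands centred with its bail upright. The arm is clear, so I'm handing in.

```bash
python3 -c "
from workcell import bot
print(bot.job_done())"
```

```text
the job is handed in; nothing more can be done
None
```

The job is handed in: the pail stands within about 1 mm of the mat's centre with its bail upright, and the red cap was pressed to its stop and sprang back up, all in about 16 s; the tin, tape roll and dot piece were not touched.

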